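# Sweep the play coins into the cash box and shut the drawer

### The job

Closing time at the play shop: with your fingertips, sweep the three coins along the counter and off its open end into the open drawer of the red cash box, without picking any of them up, and then push the drawer fully shut. Leave the cube and all the other toys where they are.

Things in the scene. Friction and masses are not known exactly. Their poses are not given: they have to be found in the camera images.
- counter: fixed wooden shop counter, a straight coin lane with blue stripes: 100 mm in x by 310 mm in y, flat top 50 mm above the table. Origin on the table under the middle of its open mouth end; it runs 310 mm from there along its -y. Lips 5 mm wide, 6 mm high on both long edges and the far end, none at the mouth. The coins lie 20 to 190 mm from the mouth, the cube near the far end.
- cash_box: red toy cash box fixed at the counter's mouth end: 170 mm deep (x), 162 mm wide (y), 85 mm tall; the keys on top do nothing. Origin on the table under the middle of its front face; +x points from front to back, parallel to the counter's +x. The front face lies 5 mm behind (+x) the counter's rear edge.
- drawer (a joint): how far the cash box drawer stands out of the front face, m: 0 fully shut, 0.135 fully out, starts 0.105 to 0.13; it slides along the box's -x. Plain slide, no spring or latch: about 1.5 N of friction, stays where left, push it in to shut.
- drawer_in (a point): centre of the drawer's inner floor (moves with the drawer; axes as the cash box), 10 mm above the table. Inside 146 mm in x by 138 mm in y; side walls 4 mm thick, rims 42 mm above the table, 8 mm below the counter top. The drawer's side passes 3 mm from the counter's mouth, so that what is pushed off the mouth drops into the open drawer.
- drawer_front (a point): middle of the front face of the yellow push pad on the drawer's red front, 34 mm above the table; the face looks to -x and moves with the drawer. Pad 80 mm wide (y), from 12 to 46 mm above the table, 20 mm thick, on the red panel (150 mm wide, 4 to 50 mm above the table, 10 mm thick). When shut, the pad's face stands 30 mm out from the cash box's front face.
- coin_orange: orange play coin with a white spot: a rigid disc 32 mm across, 12 mm thick, 15 g, lying flat on the counter top at the start; origin at the centre of its underside
- coin_green: green play coin with a white spot: a rigid disc 32 mm across, 12 mm thick, 15 g, lying flat on the counter top at the start; origin at the centre of its underside
- coin_blue: blue play coin with a white spot: a rigid disc 32 mm across, 12 mm thick, 15 g, lying flat on the counter top at the start; origin at the centre of its underside
- cube: loose rosewood cube, 35 mm, standing on the far end of the counter 262 to 278 mm from the mouth; origin under its centre
- dinosaur: loose grey plastic dinosaur, about 160 mm long and 101 mm tall, on the table behind the counter; origin under its middle
- saucer: loose blue ceramic saucer, 120 mm across, 18 mm tall, on the table on the robot's side of the counter; origin under its centre
- ring: loose yellow silicone ring, 64 mm across, 14 mm tall, on the table to the left of the cash box; origin under its centre
- beaker: loose green plastic cup, 60 mm across, 60 mm tall, on the table to the left of the cash box; origin under its centre
- car: loose wooden toy car, 90 mm long, 52 mm tall, on the table to the right; origin under its centre
Not all that is in view belongs to the job. Of the things that look like the coin_orange, the smaller one is meant. Of the things shaped like the coin_blue, the blue one is meant.

How it is judged:
On the way, in this order (a step that is already met when the one before it is completed fails the run):
1. all three coins lie in the drawer while it is still open (x of coin_orange in the frame of drawer_in between -0.075 and 0.075 m and y of coin_orange in the frame of drawer_in between -0.07 and 0.07 m and z of coin_orange in the frame of drawer_in between -0.005 and 0.042 m and x of coin_green in the frame of drawer_in between -0.075 and 0.075 m and y of coin_green in the frame of drawer_in between -0.07 and 0.07 m and z of coin_green in the frame of drawer_in between -0.005 and 0.042 m and x of coin_blue in the frame of drawer_in between -0.075 and 0.075 m and y of coin_blue in the frame of drawer_in between -0.07 and 0.07 m and z of coin_blue in the frame of drawer_in between -0.005 and 0.042 m and value of joint drawer above 0.03 m), for 0.2 s.
2. the drawer is pushed shut (value of joint drawer below 0.005 m), for 0.2 s.
At the end, for the whole second after the job is handed in: The three coins lie at rest inside the drawer and the drawer is shut to within 5 mm (x of coin_orange in the frame of drawer_in between -0.075 and 0.075 m and y of coin_orange in the frame of drawer_in between -0.07 and 0.07 m and z of coin_orange in the frame of drawer_in between -0.005 and 0.042 m and x of coin_green in the frame of drawer_in between -0.075 and 0.075 m and y of coin_green in the frame of drawer_in between -0.07 and 0.07 m and z of coin_green in the frame of drawer_in between -0.005 and 0.042 m and x of coin_blue in the frame of drawer_in between -0.075 and 0.075 m and y of coin_blue in the frame of drawer_in between -0.07 and 0.07 m and z of coin_blue in the frame of drawer_in between -0.005 and 0.042 m and value of joint drawer below 0.005 m and linear speed of each of coin_orange, coin_green, coin_blue below 0.02 m/s); the robot touches nothing.
It fails at once if a coin is lifted (more than 20 mm above the counter top) (height (world z) of any of coin_orange, coin_green, coin_blue above 0.07 m).
It fails at once if the cube or another toy is moved by more than 25 mm (distance of any of cube, dinosaur, saucer, ring, beaker, car from where it was at the start of the episode above 0.025 m).
It also fails if it takes over 58 s, if anything falls off the work surface, if the arm or the gripper's body presses on something with over 40 N, if the wrist force passes 120 N, or if a joint passes its speed limit or range.

### The arm

A 6-joint arm with a two-finger parallel gripper is mounted at the origin on the work surface. World frame = base frame: x ahead of the robot, y to its left, z up, the work surface at z = 0. Lengths are in m, angles in rad, forces in N, time in s.
With the tool pointing down it reaches from about 0.375 to 0.975 m from the base axis. Payload 3.8 kg.
Tool frame: the origin (TCP) lies at the very end of the fingers, on their centre line; the grasp point (between the pads) lies 19 mm behind it; z points along the fingers, y is the line along which they close (so a half turn about z gives the same grasp; the last joint's range is limited). The gripper opens to 85 mm and grips with 20 to 120 N. Pads are 22 mm wide; open, the fingers measure 114 mm over their backs; the gripper's body (76 mm by 85 mm) begins 54 mm behind the grasp point. The pads swing forward as they close: fully open they stand 13 mm farther back than shut.
Start: joints at [-1.212, 0.264, 1.604, -0, 1.274, -0.037], TCP at [0.26, -0.623, 0.231] pointing down, gripper open.
Joint ranges: [-2.63, 2.63], [-0.94, 2.18], [0.31, 2.57], [-1.31, 4.45], [0, 2.66], [-2.55, 2.55]. Speed limits (rad/s): [2.57, 2.57, 3.14, 3.14, 3.14, 3.14].

### API

Orientations are given as [roll, pitch, yaw] about the fixed x, y, z axes, in that order (R = Rz(yaw) Ry(pitch) Rx(roll)).
In Python, from plant import robot gives the robot as it stands. The module is installed in compiled form; this text tells all that it offers.
- The arm moves only by the tool apply_moves, never from a script. Its argument "moves" is a list of rows, each a list of 2 entries, a list of its own where there are three numbers: the shift along the tool's x, y, z in units of 0.02 m (1.0 is 0.02 m), then the turn, a rotation vector about the tool's x, y, z in units of 4 degrees (1.0 is 4 degrees). In form: [[[dx, dy, dz], [wx, wy, wz]], ...]. A call has 1 to 8 rows; each row shifts and turns the commanded pose from where the row before left it, along the tool's axes as they then stand; what a row does not reach is not made up. A row lasts 1/10 s, in which the tool goes at most 50 mm and 8.59 degrees, less where a joint would pass 70% of its speed; a pose out of reach is approached as far as the arm can. A call with a number of a shift or a turn outside -1 to 1 is refused whole. A call with a gripper value outside its range is refused whole. "hand" is the opening, from -1 (shut) to 1 (fully open), set as the call begins (left out, the last holds). The fingers move at their own pace and stop on an object; the grip force is fixed at half the most. Time passes only in rows, so rows that do not move let the fingers close. It gives the time, the measured TCP pose, the force, the opening and the grip force at its end, in the units of the state.
- robot.sense(): the state, without advancing time (a new reading comes with each control period).
- robot.get_image(name): name is "scene" or "top" or "wrist"; returns (picture, depth): 420x560x3 uint8, red, green, blue; 420x560 float32, m along the optical axis (not along the pixel's ray), 0 where there is no reading.
- robot.get_calibration(name): a dict with "fx", "fy", "cx", "cy" (pixels), "k1" (the pictures are not rectified: a ray, as slopes to the right and down, at radius r is drawn at 1 + k1 r^2 times it, then the intrinsics apply), "rvec" (rotation vector, rad) and "tvec" (3), from world to camera coordinates, as OpenCV has them; the wrist camera has in their place "tool_from_camera" (4x4, takes a point from camera to tool coordinates, whose origin is the TCP and whose axes are the flange's). Camera axes: x right, y down, z forward; pixel columns grow to the right and rows downward; lengths in m; the calibration is good to about 2 mm. A picture is of the moment at which its call begins: read the wrist's pose just before it. get_calibration takes no time and is no camera call.
- robot.close_job(): hands the job in; it is judged then, once.
The state is a dict: "clock": time; "joint_pos": joint angles; "dq": joint speeds; "joint_torque": joint torques, N m; "eef_pos": TCP position; "tool_rot": TCP orientation; "contact_force": force on the tool from outside, world axes, zero at the start; "ft_torque": the same for the moment, N m; "width": finger opening in m; "grasp_force": force on a finger pad.
Only numpy, scipy, OpenCV 4.12 (cv2) and the standard library are available. Lean on these libraries where they do the work, as an engineer would, in place of code of your own. Each camera call takes 0.05 s, during which the arm holds its last target. There are 200 camera calls.

## Working session

There is one attempt and no reset: what is moved stays moved. The work goes in short steps, Python scripts to look and compute and a tool call to move; the robot and the scene stay as the last step left them, time stands still between calls to the robot, and variables do not carry over. Pictures are saved under pics/ and viewed, at most 12 in all, crops included, and the job is handed in when it is done.

Besides the shell and the picture viewer there is one more tool, called after "Call:" as a command line: name --argument value ..., lists and objects as JSON in quotes. apply_moves: Moves the arm, as the interface text tells. Its arguments: {"type":"object","properties":{"moves":{"type":"array","items":{"type":"array"}},"hand":{"type":"number"}},"required":["moves"]}

```bash
mkdir -p pics; cat > h.py <<'E'
import numpy as np,cv2
from plant import robot
def cal(n):
    c=robot.get_calibration(n);R=cv2.Rodrigues(np.array(c["rvec"],float))[0];return c,R,np.array(c["tvec"],float).ravel()
def rays(n,uv):
    c,R,t=cal(n);uv=np.atleast_2d(uv).astype(float)
    x=(uv-[c["cx"],c["cy"]])/[c["fx"],c["fy"]];u=x.copy()
    for _ in range(20): u=x/(1+c["k1"]*(u**2).sum(1,keepdims=True))
    d=np.c_[u,np.ones(len(u))];return -R.T@t,d@R
def onz(n,uv,z):
    o,d=rays(n,uv);return o+d*((z-o[2])/d[:,2])[:,None]
def cloud(n,dep):
    h,w=dep.shape;v,u=np.mgrid[:h,:w];o,d=rays(n,np.c_[u.ravel(),v.ravel()])
    return (o+d*dep.reshape(-1,1)).reshape(h,w,3)
E
python3 - <<'E'
from h import *
for n in("scene","top"):
    p,d=robot.get_image(n);cv2.imwrite(f"pics/{n}0.png",cv2.cvtColor(p,cv2.COLOR_RGB2BGR));np.savez(n+"0",p=p,d=d)
s=robot.sense();print(s["clock"],s["eef_pos"],s["tool_rot"],s["width"],s["contact_force"])
E
```

```text
0.1 [ 0.25999369 -0.62218111  0.23005672] [-3.13950494e+00 -7.33362139e-05  3.95776475e-01] 0.08542580226403433 [ 0.21592712 -0.11189819  0.10074925]
```

View pics/top0.png

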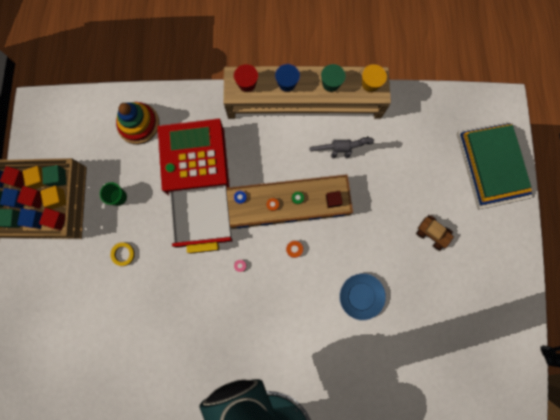

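View pics/scene0.png

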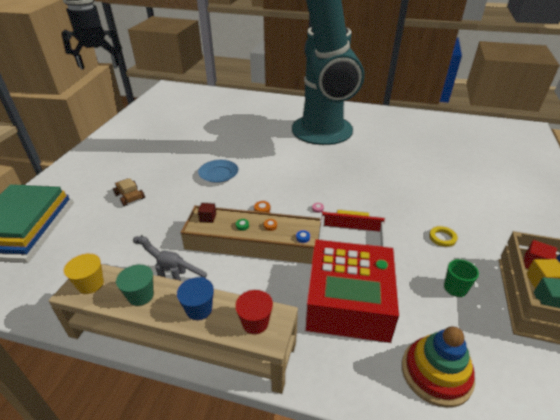

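Top view: the coins on the counter are blue (241,197), orange (274,204) and green (299,198). The cube is at (334,199) and the drawer at about (200,215). Lookalikes: an orange disc on the table at (294,249), which looks larger, and a pink one at (241,266). The ones meant should be those on the counter; I'll check sizes and confirm in a crop.

```bash
python3 - <<'E'
from h import *
z=np.load("top0.npz");p,d=z["p"],z["d"];P=cloud("top",d);np.save("P",P)
hsv=cv2.cvtColor(p,cv2.COLOR_RGB2HSV)
def m(lo,hi,box):
    k=cv2.inRange(hsv,lo,hi);q=np.zeros_like(k);x0,y0,x1,y1=box;q[y0:y1,x0:x1]=k[y0:y1,x0:x1];return q
def rep(nm,k,zz):
    c=max(cv2.findContours(k,0,2)[0],key=cv2.contourArea);h=cv2.convexHull(c)
    (cx,cy),r=cv2.minEnclosingCircle(h);w=onz("top",h.reshape(-1,2),zz)[:,:2].astype(np.float32)
    (X,Y),R=cv2.minEnclosingCircle(w);v,u=np.nonzero(k)
    print(nm,(round(cx),round(cy)),"xy",round(X,4),round(Y,4),"diam",round(2*R,4),"depth z",np.round(np.percentile(P[v,u,2],[10,50,90]),3));return c
rep("blue",m((100,100,40),(130,255,255),(228,185,256,210)),.062)
rep("orange",m((4,150,130),(16,255,255),(260,193,286,216)),.062)
rep("green",m((45,80,40),(85,255,255),(288,188,312,210)),.062)
rep("orange2",m((4,150,130),(16,255,255),(280,235,310,265)),.012)
rep("pink",m((150,50,90),(179,255,255),(230,255,252,276)),.012)
rep("cube",m((0,80,20),(179,255,90),(322,188,346,211)),.085)
pad=rep("pad",m((18,150,120),(35,255,255),(180,238,222,256)),.046)
print("pad rect",cv2.minAreaRect(onz("top",pad.reshape(-1,2),.046)[:,:2].astype(np.float32)))
# counter top points
b=np.zeros(d.shape,bool);b[170:232,222:356]=1
k=b&(P[...,2]>.04)&(P[...,2]<.066)&(d>0)
k=cv2.morphologyEx(k.astype(np.uint8),cv2.MORPH_OPEN,np.ones((5,5)))
r=cv2.minAreaRect(P[k>0][:,:2].astype(np.float32));print("counter",r,cv2.boxPoints(r))
b=np.zeros(d.shape,bool);b[110:200,150:240]=1
k=b&(P[...,2]>.07)&(P[...,2]<.1);r=cv2.minAreaRect(P[k][:,:2].astype(np.float32));print("box",r,cv2.boxPoints(r))
c=p[110:280,150:360];cv2.imwrite("pics/crop.png",cv2.cvtColor(cv2.resize(c,None,fx=3.5,fy=3.5,interpolation=2),cv2.COLOR_RGB2BGR))
E
```

```text
blue (240, 197) xy 0.601 0.0677 diam 0.0301 depth z [0.059 0.061 0.065]
orange (271, 204) xy 0.5818 -0.0106 diam 0.0386 depth z [0.049 0.06  0.063]
green (298, 197) xy 0.5994 -0.0755 diam 0.0311 depth z [0.058 0.061 0.063]
orange2 (294, 249) xy 0.4747 -0.0683 diam 0.0417 depth z [0.014 0.016 0.019]
pink (240, 266) xy 0.432 0.0717 diam 0.0334 depth z [0.006 0.011 0.014]
cube (336, 199) xy 0.5902 -0.1685 diam 0.0569 depth z [0.049 0.083 0.086]
pad (201, 246) xy 0.4788 0.1657 diam 0.0767 depth z [0.042 0.045 0.048]
pad rect ((0.47586092352867126, 0.1653367280960083), (0.01883324608206749, 0.07599247246980667), 6.322851657867432)
counter ((0.5944940447807312, -0.05386359989643097), (0.10213522613048553, 0.3087640404701233), 6.3401875495910645) [[ 0.5266901   0.09393471]
 [ 0.56078744 -0.21294084]
 [ 0.66229796 -0.20166191]
 [ 0.62820065  0.10521364]]
box ((0.7084075808525085, 0.19127070903778076), (0.1723029613494873, 0.1631707400083542), 6.5864715576171875) [[0.6134667  0.2624358 ]
 [0.6321828  0.10034202]
 [0.8033485  0.12010562]
 [0.7846324  0.28219938]]
```

View pics/crop.png

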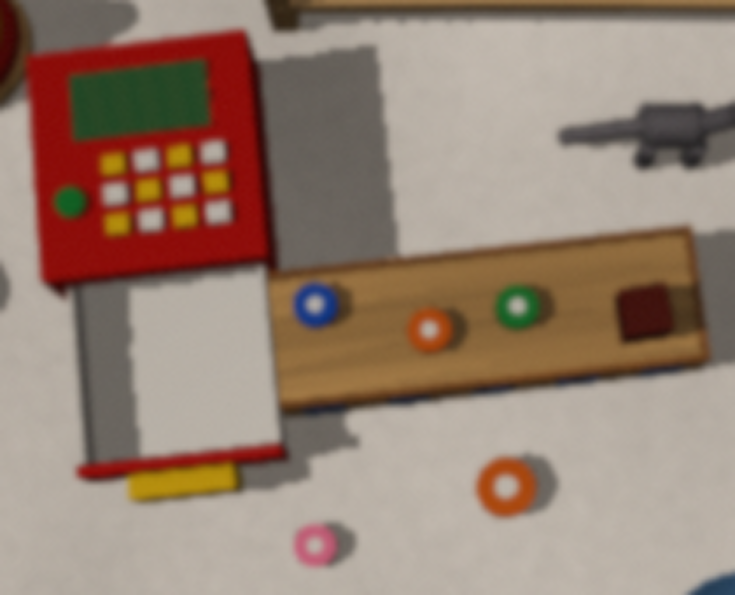

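The crop shows blue (315,304), orange (430,329) and green (517,306) on the lane. The table orange disc (505,487) is clearly larger, about 42 mm, so the counter one is meant. The other disc of that shape is pink at (315,545), so the blue one is meant.

The counter yaw is +6.34° and the mouth middle is about (0.577, 0.100). In counter x/y (mm) the coins are blue (20,-34), orange (-9,-113) and green (2.5,-176). I'll turn the tool so its x runs along counter +y, with the fingers about 21 mm apart to cradle a coin, and sweep blue first.

Call:
apply_moves --moves '[[[0,0,0],[0,0,-1]],[[0,0,0],[0,0,-1]],[[0,0,0],[0,0,-1]],[[0,0,0],[0,0,-1]],[[0,0,0],[0,0,-1]],[[0,0,0],[0,0,-1]],[[0,0,0],[0,0,-1]],[[0,0,0],[0,0,-1]]]' --hand -0.5

```text
clock: 0.9
eef_pos: [0.2601, -0.6224, 0.2304]
tool_rot: [-3.14, -0.001, 0.957]
contact_force: [-0.2, -0.0, -0.2]
width: 0.0213
grasp_force: 0.0
```

Call:
apply_moves --moves '[[[0,0,0],[0,0,-1]],[[0,0,0],[0,0,-1]],[[0,0,0],[0,0,-1]],[[0,0,0],[0,0,-1]],[[0,0,0],[0,0,-1]],[[0,0,0],[0,0,-1]],[[0,0,0],[0,0,-1]],[[0,0,0],[0,0,-1]]]'

```text
clock: 1.7
eef_pos: [0.2601, -0.6224, 0.2305]
tool_rot: [-3.141, -0.001, 1.516]
contact_force: [-0.3, 0.4, -0.8]
width: 0.0212
grasp_force: 0.0
```

Call:
apply_moves --moves '[[[0,0,0],[0,0,-0.8]],[[0,0,0],[0,0,-0.8]],[[0,0,0],[0,0,-0.8]],[[1,0.68,0],[0,0,0]],[[1,0.68,0],[0,0,0]],[[1,0.68,0],[0,0,0]],[[1,0.68,0],[0,0,0]],[[0,0,0],[0,0,0]]]'

```text
clock: 2.5
eef_pos: [0.3066, -0.5347, 0.2307]
tool_rot: [3.141, -0.002, 1.683]
contact_force: [0.8, 0.4, -0.3]
width: 0.0209
grasp_force: 0.0
```

Orientation is right (yaw 1.683, 21 mm opening), and 26 rows of travel remain.

Call:
apply_moves --moves '[[[1,0.68,0],[0,0,0]],[[1,0.68,0],[0,0,0]],[[1,0.68,0],[0,0,0]],[[1,0.68,0],[0,0,0]],[[1,0.68,0],[0,0,0]],[[1,0.68,0],[0,0,0]],[[1,0.68,0],[0,0,0]],[[1,0.68,0],[0,0,0]]]'

```text
clock: 3.3
eef_pos: [0.3963, -0.3661, 0.231]
tool_rot: [-3.141, 0.0, 1.68]
contact_force: [0.4, 0.3, 0.2]
width: 0.021
grasp_force: 0.0
```

Call:
apply_moves --moves '[[[1,0.68,0],[0,0,0]],[[1,0.68,0],[0,0,0]],[[1,0.68,0],[0,0,0]],[[1,0.68,0],[0,0,0]],[[1,0.68,0],[0,0,0]],[[1,0.68,0],[0,0,0]],[[1,0.68,0],[0,0,0]],[[1,0.68,0],[0,0,0]]]'

```text
clock: 4.1
eef_pos: [0.4872, -0.1952, 0.231]
tool_rot: [-3.141, 0.0, 1.68]
contact_force: [0.8, -0.5, 0.1]
width: 0.0214
grasp_force: 0.0
```

Call:
apply_moves --moves '[[[1,0.68,0.5],[0,0,0]],[[1,0.68,0.5],[0,0,0]],[[1,0.68,0.5],[0,0,0]],[[1,0.68,0.5],[0,0,0]],[[1,0.68,0.5],[0,0,0]],[[0,0,0.5],[0,0,0]],[[0,0,0],[0,0,0]],[[0,0,0],[0,0,0]]]'

```text
clock: 4.9
eef_pos: [0.543, -0.0895, 0.1709]
tool_rot: [-3.14, 0.0, 1.68]
contact_force: [0.4, 0.5, 0.3]
width: 0.0215
grasp_force: 0.0
```

```bash
cat > wm.py <<'E'
from h import *
from scipy.spatial.transform import Rotation as Ro
import sys
M=np.array([.5774,.0996]);a=np.radians(6.34);E=np.array([[np.cos(a),np.sin(a)],[-np.sin(a),np.cos(a)]])
s=robot.sense();p,d=robot.get_image("wrist");c=robot.get_calibration("wrist")
T=np.eye(4);T[:3,:3]=Ro.from_euler("xyz",s["tool_rot"]).as_matrix();T[:3,3]=s["eef_pos"];T=T@np.array(c["tool_from_camera"])
def won(uv,z):
    x=(np.atleast_2d(uv)-[c["cx"],c["cy"]])/[c["fx"],c["fy"]];u=x.copy()
    for _ in range(20): u=x/(1+c["k1"]*(u**2).sum(1,keepdims=True))
    D=np.c_[u,np.ones(len(u))]@T[:3,:3].T;o=T[:3,3];return (o+D*((z-o[2])/D[:,2])[:,None])[:,:2]
hsv=cv2.cvtColor(p,cv2.COLOR_RGB2HSV)
for n,lo,hi in(("blue",(100,120,50),(130,255,255)),("orange",(4,180,130),(14,255,255)),("green",(45,90,40),(85,255,255))):
    k=cv2.morphologyEx(cv2.inRange(hsv,lo,hi),cv2.MORPH_OPEN,np.ones((3,3)))
    for q in cv2.findContours(k,0,2)[0]:
        if cv2.contourArea(q)<300: continue
        w=(won(q.reshape(-1,2),.062)-M)@E.T;(x,y),r=cv2.minEnclosingCircle(w.astype(np.float32))
        print(n,cv2.minEnclosingCircle(q)[0],"counter mm",np.round([x*1e3,y*1e3,2e3*r],1))
print("tcp counter mm",np.round((s["eef_pos"][:2]-M)@E.T*1e3,1),s["eef_pos"][2],s["clock"])
cv2.imwrite("pics/%s.png"%sys.argv[1],cv2.cvtColor(p,cv2.COLOR_RGB2BGR))
E
python3 wm.py w1
```

```text
blue (377.75, 19.25) counter mm [ 20.6 -34.8  32.2]
green (342.0, 198.0) counter mm [   2.8 -175.6   33.2]
tcp counter mm [ -55.  -184.1] 0.17090512192122287 4.9
```

View pics/w1.png

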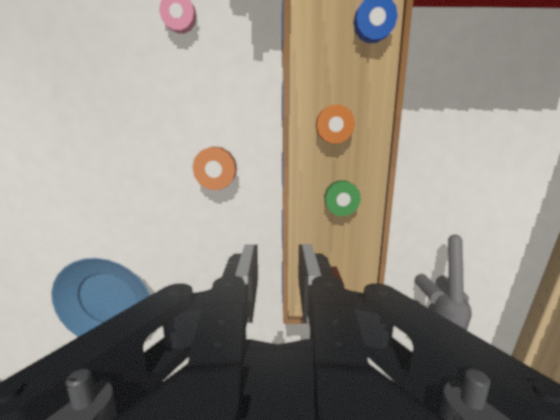

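The wrist view agrees: blue (378,19), green (342,198), orange (336,124) on the lane, with the lookalikes outside it. The TCP is at counter (-55,-184). Next I move to (14,-73) and descend behind blue.

Call:
apply_moves --moves '[[[1,0.7,0],[0,0,0]],[[1,0.7,0],[0,0,0]],[[1,0.7,0],[0,0,0]],[[1,0.7,0],[0,0,0]],[[1,0.65,0],[0,0,0]],[[0.55,0,0],[0,0,0]],[[0,0,0],[0,0,0]],[[0,0,0],[0,0,0]]]'

```text
clock: 5.75
eef_pos: [0.5995, 0.0284, 0.1715]
tool_rot: [-3.141, 0.001, 1.68]
contact_force: [-0.3, -0.2, 0.3]
width: 0.0214
grasp_force: 0.0
```

```bash
sed -i 's/(4,180,130),(14,255,255)/(3,170,130),(13,255,255)/' wm.py; python3 wm.py w2; python3 - <<'E'
import cv2
p=cv2.imread("pics/w1.png");print(cv2.cvtColor(p,cv2.COLOR_BGR2HSV)[124,[322,324,326,348,350]])
E
```

```text
blue (284.9213562011719, 161.88763427734375) counter mm [ 21.3 -33.1  29.4]
green (266.5, 304.5) counter mm [   3.3 -172.9   36.7]
tcp counter mm [ 14.1 -73.2] 0.17151826832875086 5.75
[[ 13 166 192]
 [ 13 167 192]
 [ 13 166 192]
 [ 13 171 191]
 [ 13 174 190]]
```

Call:
apply_moves --moves '[[[0,0,1],[0,0,0]],[[0,0,1],[0,0,0]],[[0,0,1],[0,0,0]],[[0,0,1],[0,0,0]],[[0,0,1],[0,0,0]],[[0,0,0.8],[0,0,0]],[[0,0,0],[0,0,0]],[[0,0,0],[0,0,0]]]'

```text
clock: 6.6
eef_pos: [0.5998, 0.0287, 0.0553]
tool_rot: [-3.141, 0.0, 1.68]
contact_force: [-0.5, -0.8, -1.0]
width: 0.0217
grasp_force: 0.0
```

Call:
apply_moves --moves '[[[0.5,0,0],[0,0,0]],[[0.5,0,0],[0,0,0]],[[0.5,0,0],[0,0,0]],[[0.5,0,0],[0,0,0]],[[0.5,0,0],[0,0,0]],[[0.5,0,0],[0,0,0]],[[0.5,0,0],[0,0,0]],[[0.5,0,0],[0,0,0]]]'

```text
clock: 7.4
eef_pos: [0.5909, 0.1097, 0.0551]
tool_rot: [-3.141, -0.0, 1.681]
contact_force: [0.4, 0.0, -0.1]
width: 0.0218
grasp_force: 0.0
```

Call:
apply_moves --moves '[[[0.6,0,0],[0,0,0]],[[0,0,0],[0,0,0]],[[0,0,0],[0,0,0]],[[-0.5,0,0],[0,0,0]],[[-0.5,0,-1],[0,0,0]],[[-0.5,0,-1],[0,0,0]],[[0,0,-1],[0,0,0]],[[0,0,-1],[0,0,0]]]'

```text
clock: 8.2
eef_pos: [0.5932, 0.0891, 0.1359]
tool_rot: [-3.141, 0.0, 1.679]
contact_force: [-0.5, -0.4, -0.1]
width: 0.0216
grasp_force: 0.0
```

Call:
apply_moves --moves '[[[-1,-0.2,-1],[0,0,0]],[[-1,-0.2,-1],[0,0,0]],[[-1,-0.2,0],[0,0,0]],[[-1,0,0],[0,0,0]],[[-1,0,0],[0,0,0]],[[-1,0,0],[0,0,0]],[[0,0,0],[0,0,0]],[[0,0,0],[0,0,0]]]'

```text
clock: 9.0
eef_pos: [0.5942, -0.0309, 0.1752]
tool_rot: [-3.141, -0.0, 1.678]
contact_force: [-1.1, -0.2, 0.7]
width: 0.0212
grasp_force: 0.0
```

```bash
sed -i 's/(3,170,130),(13,255,255)/(5,190,130),(12,255,255)/' wm.py; python3 wm.py w3
```

```text
blue (291.0, 14.909090995788574) counter mm [13.6 21.5 26.3]
green (278.6526794433594, 250.0954132080078) counter mm [   3.7 -174.5   34. ]
tcp counter mm [   2.2 -131.5] 0.1751867651363807 9.0
```

View pics/w3.png

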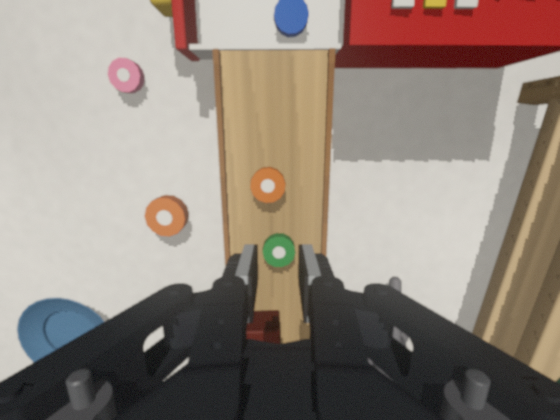

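Blue lies in the drawer (291,15). Orange at (267,185) and green at (279,250) haven't moved. Next I descend between them at counter (-8,-142.5) and sweep orange.

Call:
apply_moves --moves '[[[-0.55,-0.5,0],[0,0,0]],[[0,0,1],[0,0,0]],[[0,0,1],[0,0,0]],[[0,0,1],[0,0,0]],[[0,0,1],[0,0,0]],[[0,0,0],[0,0,0]],[[0,0,0],[0,0,0]]]'

```text
clock: 9.75
eef_pos: [0.585, -0.0417, 0.0952]
tool_rot: [-3.14, -0.0, 1.681]
contact_force: [-0.2, 0.5, -0.1]
width: 0.0211
grasp_force: 0.0
```

```bash
python3 - <<'E'
import numpy as np
from plant import robot
M=np.array([.5774,.0996]);a=np.radians(6.34);E=np.array([[np.cos(a),np.sin(a)],[-np.sin(a),np.cos(a)]])
s=robot.sense();print((s["eef_pos"][:2]-M)@E.T,s["eef_pos"])
E
python3 wm.py w4
```

```text
[-0.00809961 -0.14127549] [ 0.58495072 -0.04170588  0.09517012]
green (292.75, 283.0) counter mm [   3.1 -173.9   35.5]
tcp counter mm [  -8.1 -141.3] 0.09517011898900891 9.75
```

View pics/w4.png

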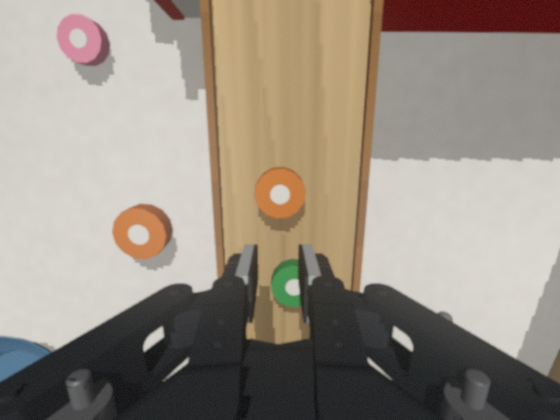

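Orange (280,193) is centred ahead of the gap between the fingers. Green (292,283) lies behind them.

Call:
apply_moves --moves '[[[0,0,1],[0,0,0]],[[0,0,0.97],[0,0,0]],[[0,0,0],[0,0,0]],[[0.3,0,0],[0,0,0]],[[0.6,0,0],[0,0,0]],[[0.6,0,0],[0,0,0]],[[0.6,0,0],[0,0,0]],[[0.6,0,0],[0,0,0]]]'

```text
clock: 10.6
eef_pos: [0.58, 0.0133, 0.0566]
tool_rot: [3.141, 0.0, 1.681]
contact_force: [0.9, -0.4, 0.2]
width: 0.0212
grasp_force: 0.3
```

Call:
apply_moves --moves '[[[0.6,0,0],[0,0,0]],[[0.6,0,0],[0,0,0]],[[0.6,0,0],[0,0,0]],[[0.6,0,0],[0,0,0]],[[0.6,0,0],[0,0,0]],[[0.6,0,0],[0,0,0]],[[0.6,0,0],[0,0,0]],[[0.6,0,0],[0,0,0]]]'

```text
clock: 11.4
eef_pos: [0.569, 0.1084, 0.0558]
tool_rot: [-3.141, -0.0, 1.68]
contact_force: [0.3, -0.0, 0.6]
width: 0.0216
grasp_force: 0.0
```

Call:
apply_moves --moves '[[[0.3,0,0],[0,0,0]],[[0,0,0],[0,0,0]],[[0,0,0],[0,0,0]],[[-0.5,0,0],[0,0,0]],[[-0.5,0,-1],[0,0,0]],[[-0.5,0,-1],[0,0,0]],[[-0.5,0,-1],[0,0,0]],[[-1,0,-1],[0,0,0]]]'

```text
clock: 12.2
eef_pos: [0.575, 0.0526, 0.1366]
tool_rot: [-3.141, -0.0, 1.68]
contact_force: [-0.2, 0.1, -0.2]
width: 0.0212
grasp_force: 0.0
```

Call:
apply_moves --moves '[[[-1,0.2,-1],[0,0,0]],[[-1,0.2,-1],[0,0,0]],[[-1,0.15,0],[0,0,0]],[[-1,0,0],[0,0,0]],[[-1,0,0],[0,0,0]],[[-1,0,0],[0,0,0]],[[0,0,0],[0,0,0]],[[0,0,0],[0,0,0]]]'

```text
clock: 13.0
eef_pos: [0.5989, -0.0655, 0.1758]
tool_rot: [-3.141, -0.0, 1.678]
contact_force: [0.6, -0.1, -0.7]
width: 0.0218
grasp_force: 0.0
```

```bash
python3 wm.py w5
```

```text
green (277.5, 215.5) counter mm [   3.6 -175.4   32.5]
tcp counter mm [   3.2 -166.5] 0.17579037152472737 13.0
```

View pics/w5.png

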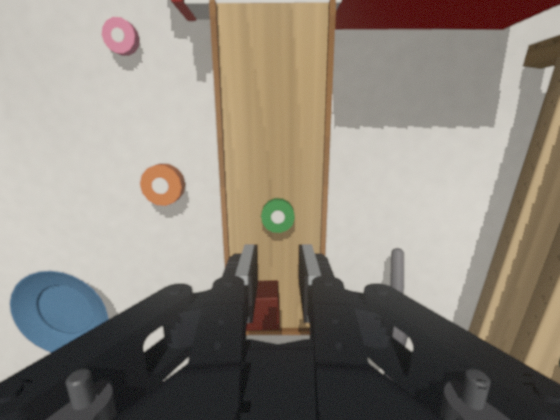

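Orange is off the counter and green is at (277,216). Next I go behind it at y = -212 (cube face at -250) and sweep.

Call:
apply_moves --moves '[[[-1,0,0],[0,0,0]],[[-1,0,0],[0,0,0]],[[-0.27,0,1],[0,0,0]],[[0,0,1],[0,0,0]],[[0,0,1],[0,0,0]],[[0,0,1],[0,0,0]],[[0,0,1],[0,0,0]],[[0,0,1],[0,0,0]]]'

```text
clock: 13.85
eef_pos: [0.6041, -0.1086, 0.0551]
tool_rot: [3.142, -0.0, 1.681]
contact_force: [0.2, 0.0, 0.2]
width: 0.0211
grasp_force: 0.0
```

Call:
apply_moves --moves '[[[0,0,0],[0,0,0]],[[0.3,0,0],[0,0,0]],[[0.6,0,0],[0,0,0]],[[0.6,0,0],[0,0,0]],[[0.6,0,0],[0,0,0]],[[0.6,0,0],[0,0,0]],[[0.6,0,0],[0,0,0]],[[0.6,0,0],[0,0,0]]]'

```text
clock: 14.65
eef_pos: [0.5956, -0.0308, 0.0561]
tool_rot: [3.141, 0.0, 1.681]
contact_force: [0.6, -0.6, -0.3]
width: 0.0214
grasp_force: 0.3
```

Call:
apply_moves --moves '[[[0.6,0,0],[0,0,0]],[[0.6,0,0],[0,0,0]],[[0.6,0,0],[0,0,0]],[[0.6,0,0],[0,0,0]],[[0.6,0,0],[0,0,0]],[[0.6,0,0],[0,0,0]],[[0.6,0,0],[0,0,0]],[[0.6,0,0],[0,0,0]]]'

```text
clock: 15.45
eef_pos: [0.585, 0.0644, 0.0558]
tool_rot: [-3.141, -0.0, 1.68]
contact_force: [-0.0, 0.1, 1.3]
width: 0.021
grasp_force: 0.3
```

Call:
apply_moves --moves '[[[0.6,0,0],[0,0,0]],[[0.6,0,0],[0,0,0]],[[0.6,0,0],[0,0,0]],[[0.6,0,0],[0,0,0]],[[0.3,0,0],[0,0,0]],[[0,0,0],[0,0,0]],[[0,0,0],[0,0,0]],[[-0.5,0,0],[0,0,0]]]'

```text
clock: 16.25
eef_pos: [0.5803, 0.1073, 0.0559]
tool_rot: [3.142, -0.0, 1.681]
contact_force: [0.4, -0.4, 0.1]
width: 0.0214
grasp_force: 0.0
```

Call:
apply_moves --moves '[[[-0.5,0,-1],[0,0,0]],[[0,0,-1],[0,0,0]],[[0,0,-1],[0,0,0]],[[0,-0.5,-1],[0,0,0]],[[0,-1,-1],[0,0,0]],[[0,-1,0],[0,0,0]],[[0,-1,0],[0,0,0]],[[0,-1,0],[0,0,0]]]' --hand -1

```text
clock: 17.05
eef_pos: [0.4915, 0.0861, 0.1562]
tool_rot: [3.141, 0.0, 1.679]
contact_force: [0.0, 0.9, 0.7]
width: 0.0004
grasp_force: 0.0
```

Call:
apply_moves --moves '[[[0,-1,0],[0,0,0]],[[0,-1,0],[0,0,0]],[[0,-1,0],[0,0,0]],[[0,-1,0],[0,0,0]],[[0,0,0],[0,0,0]],[[0,0,0],[0,0,0]]]'

```text
clock: 17.65
eef_pos: [0.4129, 0.078, 0.1562]
tool_rot: [3.14, 0.0, 1.679]
contact_force: [0.8, -0.3, 0.1]
width: 0.0
grasp_force: 0.0
```

```bash
python3 - <<'E'
from h import *
p,d=robot.get_image("top");P=cloud("top",d)
hsv=cv2.cvtColor(p,cv2.COLOR_RGB2HSV);k=cv2.inRange(hsv,(18,150,120),(35,255,255));q=k*0;q[236:260,175:228]=k[236:260,175:228]
c=max(cv2.findContours(q,0,2)[0],key=cv2.contourArea)
print(cv2.minAreaRect(onz("top",c.reshape(-1,2),.046)[:,:2].astype(np.float32)))
s=robot.sense();print(s["eef_pos"],s["clock"])
a=p[110:280,150:360];a=cv2.resize(a,None,fx=3.5,fy=3.5,interpolation=2);cv2.imwrite("pics/t2.png",cv2.cvtColor(a,cv2.COLOR_RGB2BGR))
E
```

```text
Traceback (most recent call last):
ValueError: max() iterable argument is empty
```

```bash
python3 wm.py w6; python3 - <<'E'
import cv2,numpy as np
from h import *
p,d=robot.get_image("scene");a=cv2.resize(p[170:350,260:430],None,fx=2.4,fy=2.4,interpolation=2)
w=cv2.imread("pics/w6.png")[:420,:380];b=np.zeros((432,800,3),np.uint8);b[:a.shape[0],:a.shape[1]]=a[...,::-1];b[:420,410:790]=w
cv2.imwrite("pics/t2.png",b)
E
```

```text
blue (466.5, 160.5) counter mm [-11.4  40.   26.5]
green (433.5, 158.5) counter mm [-38.4  41.5  29.1]
tcp counter mm [-165.4   -3.2] 0.15630527873971245 17.7
```

View pics/t2.png

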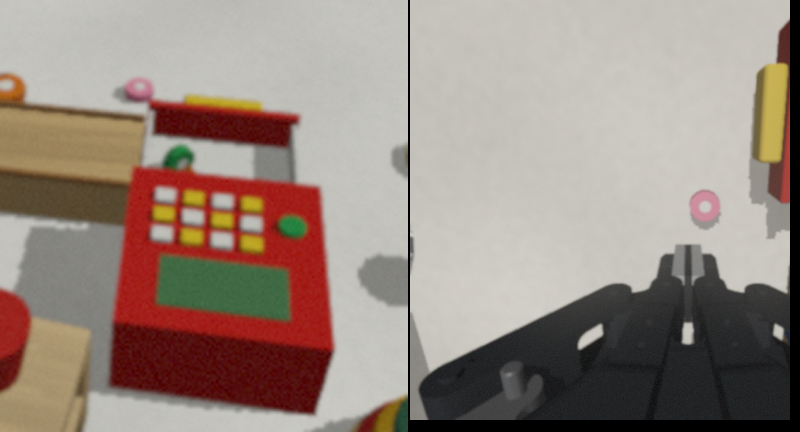

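The scene crop (left) shows the drawer still open, with green at (180,158) looking tilted beside orange. I'll view the right part of that wrist picture.

```bash
python3 - <<'E'
import cv2
w=cv2.imread("pics/w6.png")[60:270,330:560];cv2.imwrite("pics/w6c.png",cv2.resize(w,None,fx=2.8,fy=2.8,interpolation=2))
E
```

```text
(no output)
```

View pics/w6c.png

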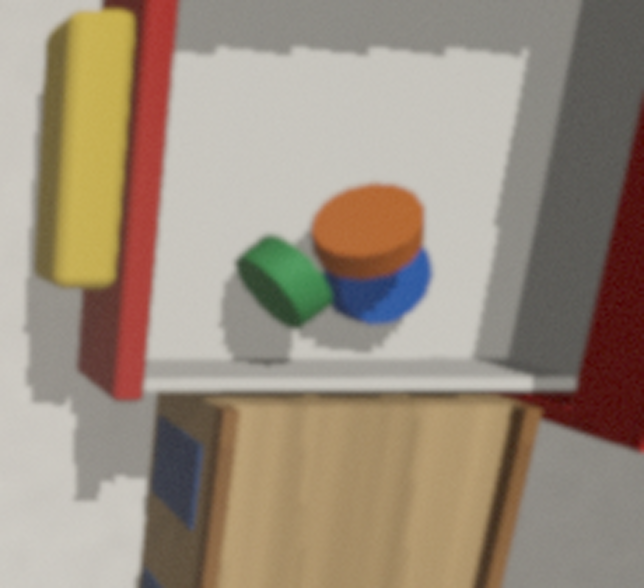

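All three coins are inside the drawer: orange lies on blue, and green leans beside it, well below the rim. Next I move in front of the pad, turning the tool 90° so its slim side faces the box.

Call:
apply_moves --moves '[[[1,0,0],[0,0,0]],[[1,0,0],[0,0,0]],[[1,0,0],[0,0,0]],[[0.95,0,0],[0,0,0]],[[0,0,0],[0,0,1]],[[0,0,0],[0,0,1]],[[0,0,0],[0,0,1]],[[0,0,0],[0,0,1]]]'

```text
clock: 18.6
eef_pos: [0.4046, 0.1575, 0.1559]
tool_rot: [3.142, 0.0, 1.399]
contact_force: [0.8, 0.5, -0.4]
width: 0.0001
grasp_force: 0.0
```

Call:
apply_moves --moves '[[[0,0,0],[0,0,1]],[[0,0,0],[0,0,1]],[[0,0,0],[0,0,1]],[[0,0,0],[0,0,1]],[[0,0,0],[0,0,1]],[[0,0,0],[0,0,1]],[[0,0,0],[0,0,1]],[[0,0,0],[0,0,1]]]'

```text
clock: 19.4
eef_pos: [0.4047, 0.1573, 0.1559]
tool_rot: [3.142, -0.0, 0.84]
contact_force: [0.3, 0.5, -0.2]
width: 0.0002
grasp_force: 0.0
```

Call:
apply_moves --moves '[[[0,0,0],[0,0,1]],[[0,0,0],[0,0,1]],[[0,0,0],[0,0,1]],[[0,0,0],[0,0,1]],[[0,0,0],[0,0,1]],[[0,0,0],[0,0,1]],[[0,0,0],[0,0,1]],[[0,0,0],[0,0,1]]]'

```text
clock: 20.2
eef_pos: [0.4047, 0.1573, 0.1559]
tool_rot: [3.142, -0.0, 0.281]
contact_force: [-0.9, -0.9, -0.5]
width: 0.0004
grasp_force: 0.0
```

Call:
apply_moves --moves '[[[0,0,0],[0,0,1]],[[0,0,0],[0,0,1]],[[0,0,0],[0,0,0.5]],[[0,0,0],[0,0,0]],[[0,0,0],[0,0,0]]]'

```text
clock: 20.7
eef_pos: [0.4043, 0.1573, 0.1558]
tool_rot: [3.142, 0.0, 0.11]
contact_force: [-0.3, 0.2, 0.3]
width: -0.0
grasp_force: 0.0
```

```bash
python3 wm.py w7; python3 - <<'E'
import cv2
w=cv2.imread("pics/w7.png");cv2.imwrite("pics/w7.png",w)
E
```

```text
green (325.5, 34.5) counter mm [-31.5  41.6  26.8]
tcp counter mm [-165.7   76.4] 0.15583279917839896 20.7
```

View pics/w7.png

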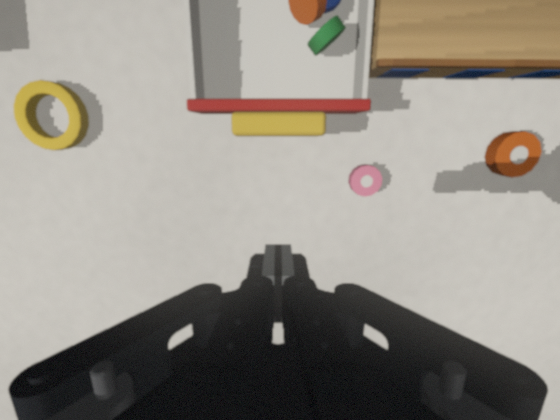

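The tool is centred in front of the pad (278,123). Next I descend to z 0.034 and push, gently near the end.

Call:
apply_moves --moves '[[[0,0,1],[0,0,0]],[[0,0,1],[0,0,0]],[[0,0,1],[0,0,0]],[[0,0,1],[0,0,0]],[[0,0,1],[0,0,0]],[[0,0,1],[0,0,0]],[[0.5,0,0.1],[0,0,0]],[[0.5,0,0],[0,0,0]]]'

```text
clock: 21.55
eef_pos: [0.4242, 0.1594, 0.0337]
tool_rot: [3.141, 0.001, 0.11]
contact_force: [0.4, -0.1, 0.3]
width: -0.0001
grasp_force: 0.0
```

Call:
apply_moves --moves '[[[0.5,0,0],[0,0,0]],[[0.4,0,0],[0,0,0]],[[0.3,0,0],[0,0,0]],[[0.2,0,0],[0,0,0]],[[0.2,0,0],[0,0,0]],[[0.3,0,0],[0,0,0]],[[0.3,0,0],[0,0,0]],[[0.3,0,0],[0,0,0]]]'

```text
clock: 22.35
eef_pos: [0.4734, 0.1648, 0.0337]
tool_rot: [3.142, 0.001, 0.11]
contact_force: [-1.7, -0.3, 0.1]
width: -0.0002
grasp_force: 0.9
```

Call:
apply_moves --moves '[[[0.3,0,0],[0,0,0]],[[0.3,0,0],[0,0,0]],[[0.3,0,0],[0,0,0]],[[0.3,0,0],[0,0,0]],[[0.3,0,0],[0,0,0]],[[0.3,0,0],[0,0,0]],[[0.3,0,0],[0,0,0]],[[0.3,0,0],[0,0,0]]]'

```text
clock: 23.15
eef_pos: [0.5215, 0.1702, 0.0337]
tool_rot: [-3.141, 0.0, 0.109]
contact_force: [-1.3, 1.7, -1.3]
width: -0.0002
grasp_force: 0.9
```

Call:
apply_moves --moves '[[[0.3,0,0],[0,0,0]],[[0.3,0,0],[0,0,0]],[[0.3,0,0],[0,0,0]],[[0.3,0,0],[0,0,0]],[[0.3,0,0],[0,0,0]],[[0.3,0,0],[0,0,0]],[[0.3,0,0],[0,0,0]],[[0.3,0,0],[0,0,0]]]'

```text
clock: 23.95
eef_pos: [0.5693, 0.1754, 0.0339]
tool_rot: [-3.142, 0.0, 0.11]
contact_force: [-1.8, 0.9, -1.2]
width: -0.0002
grasp_force: 0.9
```

Call:
apply_moves --moves '[[[0.2,0,0],[0,0,0]],[[0.2,0,0],[0,0,0]],[[0.1,0,0],[0,0,0]],[[0.05,0,0],[0,0,0]],[[0.05,0,0],[0,0,0]],[[0,0,0],[0,0,0]]]'

```text
clock: 24.55
eef_pos: [0.581, 0.1766, 0.034]
tool_rot: [3.142, -0.001, 0.11]
contact_force: [-1.4, -0.4, 0.1]
width: 0.0
grasp_force: 0.4
```

Call:
apply_moves --moves '[[[0.05,0,0],[0,0,0]],[[0,0,0],[0,0,0]]]'

```text
clock: 24.75
eef_pos: [0.5819, 0.1767, 0.034]
tool_rot: [3.142, -0.0, 0.11]
contact_force: [-0.8, -0.2, 0.5]
width: 0.0001
grasp_force: 0.6
```

Call:
apply_moves --moves '[[[0.05,0,0],[0,0,0]],[[0,0,0],[0,0,0]]]'

```text
clock: 24.95
eef_pos: [0.5821, 0.1767, 0.034]
tool_rot: [3.141, 0.002, 0.11]
contact_force: [-5.0, -0.1, 3.2]
width: -0.0002
grasp_force: 2.4
```

Call:
apply_moves --moves '[[[0.05,0,0],[0,0,0]],[[0,0,0],[0,0,0]],[[0,0,0],[0,0,0]]]'

```text
clock: 25.25
eef_pos: [0.5821, 0.1767, 0.0339]
tool_rot: [3.141, 0.003, 0.11]
contact_force: [-7.9, -0.4, 6.8]
width: 0.0001
grasp_force: 3.7
```

Call:
apply_moves --moves '[[[-0.3,0,0],[0,0,0]],[[-0.5,0,0],[0,0,0]],[[-1,0,0],[0,0,0]],[[-1,0,-0.5],[0,0,0]],[[-1,0,-1],[0,0,0]],[[-1,0,-1],[0,0,0]],[[-1,0,-1],[0,0,0]],[[0,0,-1],[0,0,0]]]'

```text
clock: 26.05
eef_pos: [0.4654, 0.1637, 0.1238]
tool_rot: [3.141, 0.002, 0.11]
contact_force: [0.6, -0.1, 0.4]
width: 0.0003
grasp_force: 0.0
```

Call:
apply_moves --moves '[[[-1,0,-1],[0,0,0]],[[-1,0,-1],[0,0,0]],[[0,0,0],[0,0,0]],[[0,0,0],[0,0,0]]]'

```text
clock: 26.45
eef_pos: [0.4292, 0.16, 0.1643]
tool_rot: [-3.141, -0.003, 0.11]
contact_force: [-0.6, -0.5, -0.4]
width: 0.0001
grasp_force: 0.0
```

```bash
python3 - <<'E'
from h import *
p,d=robot.get_image("wrist");t,_=robot.get_image("top")
a=cv2.resize(t[100:290,80:400],(400,238));b=np.zeros((420,800,3),np.uint8);b[:238,:400]=a;b[:300,400:]=cv2.resize(p,(400,300))
cv2.imwrite("pics/fin.png",b[...,::-1]);s=robot.sense();print(s["clock"],s["eef_pos"],s["contact_force"])
E
```

```text
26.55 [0.4287447  0.15979797 0.1630566 ] [ 0.43470703  0.21887172 -0.2466289 ]
```

View pics/fin.png

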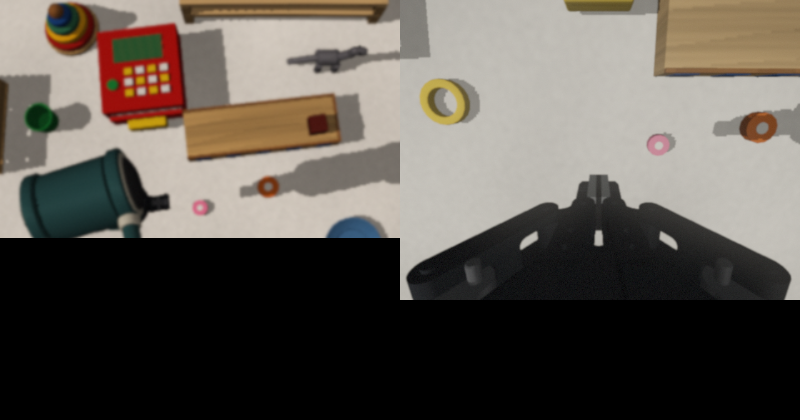

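The drawer is shut against its stop, with the pad at (147,122) touching the box front. The counter is clear except for the cube (317,124), and the arm is free of everything.

```bash
python3 -c "
from plant import robot
print(robot.close_job())"
```

```text
the job is handed in; nothing more can be done
None
```

I swept the three coins into the drawer and pushed it shut against its stop, then handed the job in at about 26.6 s; the cube and other toys looked unmoved in the last pictures, and no verdict was returned.

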